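# Seat a gauge block in its holder and snap the seesaw catch over

### The job

Stand the taller of the two steel gauge blocks in the channel of the holder, slide it gently along the channel until it is fully home against the end stop, and let go of it. Then press the holder's red thumb pad down until the seesaw catch snaps over and locks the block in. Never press hard on the holder, nor jam the block into it, and leave the low block alone.

Things in the scene. Friction and masses are not known exactly. Their poses are not given: they have to be found in the camera images.
- tall_block_centre (a point): centre (half-way up) of the taller steel gauge block, which stands loose on the bench: 10 mm thick (its own x), 35 mm long (its own y), 40 mm high (z), about 0.2 kg. Grasp it across its 10 mm thickness near its top.
- low_block_centre (a point): centre of the low steel gauge block, 10 x 35 x 20 mm high, loose on the bench; a bystander. The two blocks may stand in each other's places.
- holder: fixed holder; origin on the bench under the middle of its aluminium base, 180 x 84 x 10 mm, long along its x. On it a grey carriage with channel, stop and seesaw catch, all on y = 0, was clamped by hand up to 10 mm either way along x from the nominal places given here: this shift is not measured, so feel for the stop. Over 28 N on the holder or catch, also through the block, damages it.
- channel (a point): nominal middle of the channel floor under a block that is home (add the unmeasured carriage shift, up to 10 mm along x). Axes as the holder's, +x to the dark end stop: stop face at x = 17.5 mm, 24 mm high. Open-topped channel from x = -50 mm to the stop; rails 10 mm high, 12.5 mm apart, flared at the top. The block's 35 mm length lies along x, so home its centre is 20 mm above this point.
- pad (a point): nominal middle of the top of the red thumb pad, catch open (pad 30 mm along x, 24 mm wide, level within 0.16 rad; same unmeasured shift). Press it straight down: it goes down 17 mm to its hard stop, and the seesaw's nose rises through a slot in the channel floor behind the block. The block must be within about 1.5 mm of the stop, or the nose lifts and tilts it instead.
- lever (a joint): angle of the seesaw catch, rad: 0 = open (pad up, nose below the floor), 0.32 = locked (pad down on its hard stop, nose up). It is spring-loaded over centre: it resists with about 8 N at the pad at first, less and less up to the centre at 0.24 rad (13 mm of pad travel), beyond which it snaps the last 4 mm by itself and stays.

How it is judged:
By the outcome, as a careful person would: the job done as asked, in the order asked, and still so for the second after the job is handed in, with the robot touching nothing.
It also fails if it takes over 45 s, if anything falls off the work surface, if the arm or the gripper's body presses on something with over 40 N, if the wrist force passes 120 N, or if a joint passes its speed limit or range.

### The arm

A 7-joint arm with a two-finger parallel gripper is mounted at the origin on the work surface; the furniture and walls round the work are solid. World frame = base frame: x ahead of the robot, y to its left, z up, the work surface at z = 0. Lengths are in m, angles in rad, forces in N, time in s.
With the tool pointing down it reaches from about 0.4 to 0.85 m from the base axis. Payload 10.4 kg.
Tool frame: the origin (TCP) lies between the finger pads; the fingertips stand 25 mm ahead of it and the grasp point (between the pads) lies 6 mm ahead of it; z points along the fingers, y is the line along which they close (so a half turn about z gives the same grasp; the last joint's range is limited). The gripper opens to 87 mm and grips with 3 to 60 N. Pads are 19 mm wide; open, the fingers measure 117 mm over their backs; the gripper's body (75 mm by 190 mm) begins 51 mm behind the grasp point.
Start: joints at [-1.163, 0.332, -0.065, 1.46, 0.022, 1.35, -0.088], TCP at [0.261, 0.568, 0.248] pointing down, gripper open.
Joint ranges: [-2.6, 2.6], [-0.5, 2.12], [-1.47, 1.34], [0.16, 2.42], [-1.27, 4.41], [0.06, 2.06], [-2.6, 2.6]. Speed limits (rad/s): [2.22, 2.22, 2.79, 2.79, 3.14, 3.14, 3.14].

### API

Orientations are given as a rotation vector (axis times angle).
In Python, from plant import readout, imaging, ticket gives the robot as it stands. The module is installed in compiled form; this text tells all that it offers.
- The arm moves only by the tool drive_tool, never from a script. Its argument "targets" is a list of rows, each a list of 3 entries, a list of its own where there are three numbers: the closure, from 0 (fully open) to 1 (shut), then the shift along the tool's x, y, z in cm, then the turn about the tool's z in rad. In form: [[grip, [dx, dy, dz], yaw], ...]. A call has 1 to 20 rows; each row is the pose to reach, as a shift and turn from the pose commanded when the call began, along the tool's axes at that moment; what a row does not reach only later rows make up. A row lasts 1/12 s, in which the tool goes at most 41.7 mm and 7.16 degrees, less where a joint would pass 70% of its speed; a pose out of reach is approached as far as the arm can. A call with a gripper value outside its range is refused whole. The fingers move at their own pace and stop on an object; "grip_force" is the grip in N (left out, the last holds). Time passes only in rows, so rows that repeat a pose let the fingers close. It gives the time, the measured TCP pose, the force, the opening and the grip force at its end, in the units of the state.
- readout.observe(): the state, without advancing time (a new reading comes with each control period).
- imaging.read_camera(name): name is "side" or "top"; returns (picture, depth): 480x640x3 uint8, red, green, blue; 480x640 float32, m along the optical axis (not along the pixel's ray), 0 where there is no reading.
- imaging.calibration(name): a dict with "vfov" (degrees; the focal length in pixels is half the picture's height over the tangent of half this angle, whatever the lens; pixels are square), "cx", "cy" (the principal point, pixels), "rvec" (rotation vector, rad) and "tvec" (3), from world to camera coordinates, as OpenCV has them. Camera axes: x right, y down, z forward; pixel columns grow to the right and rows downward; lengths in m; the calibration is good to about 2 mm. A picture is of the moment at which its call begins. calibration takes no time and is no camera call.
- ticket.sign_off(): hands the job in; it is judged then, once.
The state is a dict: "clock": time; "qpos": joint angles; "dq": joint speeds; "joint_torque": joint torques, N m; "tcp_pos": TCP position; "orientation": TCP orientation; "force": force on the tool from outside, world axes, zero at the start; "torque": the same for the moment, N m; "gripper_width": finger opening in m; "gripper_force": force on a finger pad.
Only numpy, scipy, OpenCV 4.12 (cv2) and the standard library are available. Lean on these libraries where they do the work, as an engineer would, in place of code of your own. Each camera call takes 0.05 s, during which the arm holds its last target. There are 200 camera calls.

## Working session

There is one attempt and no reset: what is moved stays moved. The work goes in short steps, Python scripts to look and compute and a tool call to move; the robot and the scene stay as the last step left them, time stands still between calls to the robot, and variables do not carry over. Pictures are saved under pics/ and viewed, at most 10 in all, crops included, and the job is handed in when it is done.

Besides the shell and the picture viewer there is one more tool, called after "Call:" by a JSON object that holds its "op" and its "data", one argument or row to a line. drive_tool: Moves the arm, as the interface text tells. Its arguments: {"type":"object","properties":{"targets":{"type":"array","items":{"type":"array"}},"grip_force":{"type":"number"}},"required":["targets"]}

```bash
mkdir -p pics; cat > h.py <<'E'
import numpy as np,cv2
from plant import readout,imaging
def cam(n):
    c=imaging.calibration(n);p,d=imaging.read_camera(n)
    return c,p,d
def cloud(c,d):
    f=240/np.tan(np.radians(c['vfov'])/2);R=cv2.Rodrigues(np.array(c['rvec'],float))[0];t=np.array(c['tvec'],float)
    v,u=np.mgrid[0:480,0:640]
    P=np.stack([(u-c['cx'])/f*d,(v-c['cy'])/f*d,d],-1)
    W=(P-t)@R; W[d==0]=np.nan
    return W
E
python3 - <<'E'
from h import *
o=readout.observe();print({k:np.round(v,3) for k,v in o.items()})
for n in ['top','side']:
    c,p,d=cam(n);print(n,c);cv2.imwrite(f'pics/{n}0.png',p[...,::-1]);np.savez(f'{n}0.npz',p=p,d=d)
E
```

```text
{'clock': np.float64(0.0), 'qpos': array([-1.163,  0.333, -0.065,  1.461,  0.022,  1.35 , -0.089]), 'dq': array([ 0.001, -0.002, -0.003,  0.   ,  0.001, -0.001, -0.001]), 'joint_torque': array([-0.0000e+00, -6.2326e+01,  2.5000e-02, -3.8989e+01, -6.1000e-02,
        4.0000e-02,  0.0000e+00]), 'tcp_pos': array([0.261, 0.568, 0.247]), 'orientation': array([-6.710e-01, -3.069e+00,  2.000e-03]), 'force': array([ 0.315, -0.095, -0.179]), 'torque': array([0.016, 0.033, 0.06 ]), 'gripper_force': np.float64(0.0), 'gripper_width': np.float64(0.087)}
top {'vfov': 54.88993048739172, 'cx': 315.9393359472308, 'cy': 238.12135469690477, 'rvec': array([ 2.22446171, -2.18105065,  0.08450093]), 'tvec': array([0.02588673, 0.46727369, 1.05987851])}
side {'vfov': 44.814523749805254, 'cx': 317.4144599188617, 'cy': 241.75716704959606, 'rvec': array([ 2.32989579, -0.51424085,  0.22980515]), 'tvec': array([-0.41366826,  0.22116436,  0.89987426])}
```

View pics/top0.png

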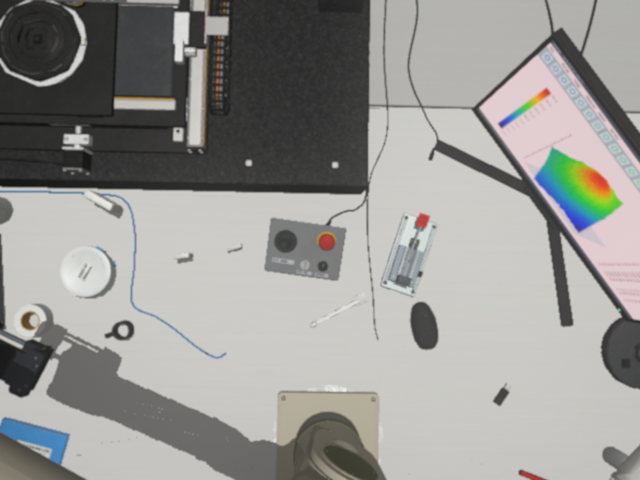

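View pics/side0.png

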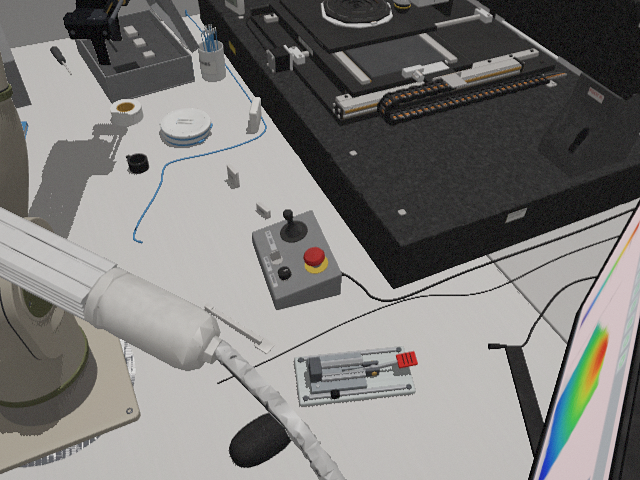

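The top view shows the holder at about (409,254), with its red pad at (423,220) and the dark stop at about (402,275). The block candidates are at (183,257) and (235,247), and a larger object is at (98,200). In the side view the candidates are at (232,176) and (262,210), so I'll measure their heights.

```bash
python3 - <<'E'
from h import *
W={}
for n in ['top','side']:
    z=np.load(n+'0.npz');W[n]=cloud(imaging.calibration(n),z['d'])
def rep(n,u,v,r,lo=.006,hi=.3):
    w=W[n][v-r:v+r,u-r:u+r].reshape(-1,3);w=w[(w[:,2]>lo)&(w[:,2]<hi)]
    h=np.percentile(w[:,2],90);t=w[w[:,2]>h-.006]
    xy=t[:,:2].astype(np.float32);print(n,(u,v),'n',len(w),len(t),'ztop',h.round(4),'mean',xy.mean(0).round(4),cv2.minAreaRect(xy*1000), 'all',cv2.minAreaRect(w[:,:2].astype(np.float32)*1000))
rep('top',183,257,14);rep('top',235,247,13);rep('top',98,200,24)
rep('side',232,176,17);rep('side',262,210,12)
# bench level, holder
print('bench',np.nanmedian(W['top'][290:330,240:290,2]),np.nanmedian(W['side'][200:230,190:220,2]))
for n,(a,b,c,d) in {'top':(200,305,370,450),'side':(335,415,285,425)}.items():
    w=W[n][a:b,c:d].reshape(-1,3);m=(w[:,2]>.006)&(w[:,2]<.08);w=w[m]
    print(n,cv2.minAreaRect(w[:,:2].astype(np.float32)*1000),w[:,2].max())
    p=np.load(n+'0.npz')['p'][a:b,c:d].reshape(-1,3)[m].astype(int)
    red=(p[:,0]>150)&(p[:,1]<80);print('red',red.sum(),np.median(w[red],0),cv2.minAreaRect(w[red][:,:2].astype(np.float32)*1000))
    p=np.load(n+'0.npz')['p'][a:b,c:d,::-1]
    cv2.imwrite(f'pics/{n}h.png',cv2.resize(p,None,fx=5,fy=5,interpolation=cv2.INTER_CUBIC))
t=np.load('top0.npz')['p'][225:280,160:260,::-1]; cv2.imwrite('pics/blk.png',cv2.resize(t,None,fx=6,fy=6,interpolation=cv2.INTER_CUBIC))
E
```

```text
top (183, 257) n 105 69 ztop 0.0428 mean [0.4188 0.3387] ((418.6043701171875, 339.21453857421875), (9.404707908630371, 34.81585693359375), 9.21641731262207) all ((416.5926513671875, 343.2806701660156), (41.55607986450195, 63.869937896728516), 70.75477600097656)
top (235, 247) n 77 57 ztop 0.0237 mean [0.441  0.2254] ((441.03076171875, 225.46343994140625), (8.724029541015625, 34.33645248413086), 16.9532527923584) all ((438.1473693847656, 215.49005126953125), (46.1993522644043, 52.295291900634766), 46.57489013671875)
top (98, 200) n 1059 290 ztop 0.1308 mean [0.5739 0.4891] ((574.4664916992188, 490.5578918457031), (99.14636993408203, 12.835281372070312), 89.77051544189453) all ((537.9037475585938, 518.7647705078125), (81.97258758544922, 157.81228637695312), 1.8795421123504639)
side (232, 176) n 192 71 ztop 0.0414 mean [0.4195 0.336 ] ((420.48492431640625, 336.92230224609375), (11.244869232177734, 39.27200698852539), 10.905749320983887) all ((425.26190185546875, 351.03411865234375), (70.35725402832031, 25.053831100463867), 68.78299713134766)
side (262, 210) n 130 73 ztop 0.0222 mean [0.442  0.2222] ((443.16058349609375, 223.1488037109375), (12.231388092041016, 35.8371467590332), 21.122407913208008) all ((442.194091796875, 224.07164001464844), (12.60193157196045, 40.16777801513672), 17.83415412902832)
bench 0.0011851653272050744 0.0009216540331413297
top ((438.5870361328125, -183.13461303710938), (241.2926025390625, 183.18124389648438), 1.0442503690719604) 0.051181365132176804
red 96 [ 0.51117007 -0.20547734  0.03822314] ((510.9774475097656, -205.42910766601562), (19.969728469848633, 25.397132873535156), 74.55220794677734)
side ((436.0126953125, -165.12867736816406), (122.76721954345703, 199.19244384765625), 72.46503448486328) 0.04909826886776284
red 180 [ 0.50973401 -0.20928283  0.03686937] ((510.4892883300781, -209.1206817626953), (22.665302276611328, 27.760900497436523), 71.04385375976562)
```

View pics/toph.png

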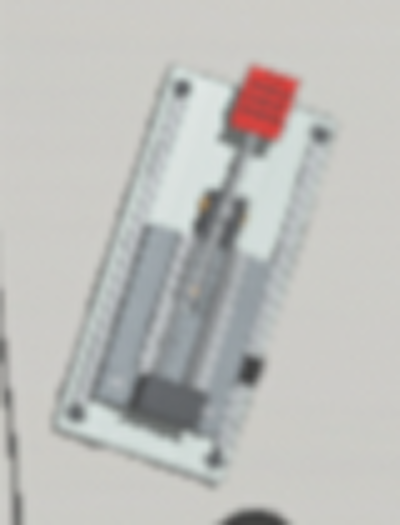

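View pics/sideh.png

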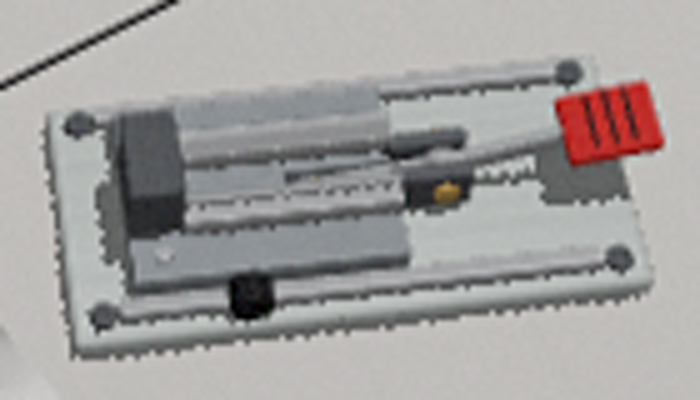

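View pics/blk.png

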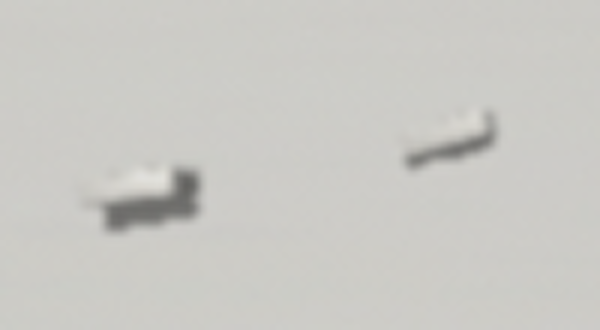

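The tall block is at about (0.419,0.338), with its length within about 10° of world y. The close-ups show the channel running from the open end near the red pad to the dark stop near the robot. A catch pivot with an orange pin stands at the channel's entrance. Next I'll fit the holder.

```bash
python3 - <<'E'
from h import *
for n,(a,b,c,d) in {'top':(203,303,372,445),'side':(340,412,288,420)}.items():
    z=np.load(n+'0.npz');W=cloud(imaging.calibration(n),z['d'])
    m=np.zeros((480,640),np.uint8);m[a:b,c:d]=(W[a:b,c:d,2]>.0065)&(W[a:b,c:d,2]<.07)
    m=cv2.morphologyEx(m,cv2.MORPH_OPEN,np.ones((3,3)))
    k,l,s,_=cv2.connectedComponentsWithStats(m);i=1+s[1:,4].argmax();w=W[l==i]
    base=w[(w[:,2]<.0145)];r=cv2.minAreaRect(base[:,:2].astype(np.float32)*1000);print(n,r,'basez',np.median(base[:,2]),'maxz',np.percentile(w[:,2],99.5))
    (cx,cy),(ww,hh),ang=r
    ang=np.radians(ang+(0 if ww>hh else 90)); ax=np.array([np.cos(ang),np.sin(ang)])
    red=np.array([.5105,-.207]);C=np.array([cx,cy])/1000
    if ax@(red-C)>0: ax=-ax
    ay=np.array([-ax[1],ax[0]]);q=np.c_[(w[:,:2]-C)@ax,(w[:,:2]-C)@ay]*1000
    print('axis',ax.round(4),np.degrees(np.arctan2(ax[1],ax[0])),'red',(red-C)@ax,(red-C)@ay)
    for x in range(-90,95,5):
        s=(abs(q[:,0]-x)<3)
        print(x,*['%5.0f'%(1000*np.median(w[s&(abs(q[:,1]-y)<2.5),2])) if (s&(abs(q[:,1]-y)<2.5)).any() else '  -  ' for y in range(-40,41,5)])
E
```

```text
top ((432.80615234375, -181.1865234375), (84.32859802246094, 179.5159454345703), 72.46448516845703) basez 0.010896074605926672 maxz 0.049357530296920256
axis [-0.9535  0.3013] 162.46448516845703 red -0.08186096424383082 0.001205018234536894
-90   -       9    11     9    11    11    40    40    41    39    39   -      13    10     8    11     9
-85    11    12    13    11    10    11    12    40    39    39    40   -      11    12    11    11    10
-80    10    15    11    10    12    10    25    37    40    39    36   -      10    11    12    14    10
-75    10    14    15    11    10    12    24    37    38    37    37   -       9    11    14    16     9
-70     8    15    14    11    11    12    14    36    37    37    36    10    12    11    12    16    12
-65    12    16    14    11    10    11    12    13    29    37    12    12    13    10    13    17    12
-60     9    14    15    10    10    12    11    13    29    15    11     8    12    12    12    16    11
-55     9    19    13     9    12    13    11    11    29    13    12    10    11    12    13    19    10
-50    11  
[... 6490 characters left out ...]
  47    46    45    46    46    46    32    23    23    18    15    10
65    14    17    23   -     -      46    46    47    46    47    46    34    22    21    18    14    10
70    14    15    14    18    10    16    43    15    34    13    26    29    20    16    17    15    11
75    10    13    10    10    10    11    10    11    10    10    10    11    11    10    11    12    10
80    11    14    11    10    10    11     9    10    10    10    10    11    10    10    12    13    10
85    10    11    11    10    10    10    10    10    10    11    10    11    10    10    10    10    11
90    10    11     8     9     9    10    10     9    11    11    10     9     9    11     9     9    10
```

```bash
cat >> h.py <<'E'
def go(xyz,deg):
    "tool-frame shift (cm) and yaw to bring the TCP to xyz with tool x (mod 180) at world angle deg"
    o=readout.observe();R=cv2.Rodrigues(np.array(o['orientation'],float))[0]
    a=np.degrees(np.arctan2(R[1,0],R[0,0]));dy=-((deg-a+90)%180-90)
    print('t',round(float(o['clock']),2),'q7',round(o['qpos'][6],2),'shift',(R.T@(np.array(xyz)-o['tcp_pos'])*100).round(2),'yaw',round(float(np.radians(dy)),3),'tilt',R[:,2].round(3),'F',np.round(o['force'],1),'w',round(float(o['gripper_width']),4))
E
python3 -c "
from h import *
go([.4193,.338,.13],99.7);go([.4193,.338,.043],99.7)"
```

```text
t 0.1 q7 -0.09 shift [-23.98 -14.23  11.71] yaw 0.971 tilt [-0.    -0.001 -1.   ] F [0.  0.  0.1] w 0.0869
t 0.1 q7 -0.09 shift [-23.98 -14.22  20.41] yaw 0.971 tilt [-0.    -0.001 -1.   ] F [0.  0.  0.1] w 0.0869
```

Call:
{"op": "drive_tool", "data": {
  "targets": [
    [0,[-3,-1.8,1.5],0.12],
    [0,[-6,-3.6,3],0.24],
    [0,[-9,-5.4,4.5],0.36],
    [0,[-12,-7.2,6],0.48],
    [0,[-15,-9,7.5],0.6],
    [0,[-18,-10.8,9],0.72],
    [0,[-21,-12.6,10.4],0.84],
    [0,[-24,-14.2,11.7],0.97],
    [0,[-24,-14.2,11.7],0.97],
    [0,[-24,-14.2,11.7],0.97],
    [0,[-24,-14.2,13.5],0.97],
    [0,[-24,-14.2,15.5],0.97],
    [0,[-24,-14.2,17.5],0.97],
    [0,[-24,-14.2,19],0.97],
    [0,[-24,-14.2,20],0.97],
    [0,[-24,-14.2,20.4],0.97],
    [0,[-24,-14.2,20.4],0.97]
  ],
  "grip_force": 15
}}

```text
clock: 1.52
tcp_pos: [0.4191, 0.3391, 0.0431]
orientation: [-2.023, -2.403, 0.001]
force: [-0.4, -1.1, -0.1]
gripper_width: 0.087
gripper_force: 0.0
```

```bash
python3 -c "
from h import *
go([.4193,.338,.043],99.7)"
```

```text
t 1.52 q7 -0.53 shift [-0.12 -0.    0.01] yaw 0.002 tilt [-0.001 -0.    -1.   ] F [-0.4 -1.1 -0.1] w 0.087
```

Call:
{"op": "drive_tool", "data": {
  "targets": [
    [0.5,[0,0,0],0],
    [0.7,[0,0,0],0],
    [0.8,[0,0,0],0],
    [0.84,[0,0,0],0],
    [0.88,[0,0,0],0],
    [1,[0,0,0],0],
    [1,[0,0,0],0],
    [1,[0,0,0],0],
    [1,[0,0,0],0],
    [1,[0,0,0],0],
    [1,[0,0,0],0],
    [1,[0,0,0],0]
  ]
}}

```text
clock: 2.52
tcp_pos: [0.4198, 0.3387, 0.0435]
orientation: [-2.025, -2.402, 0.0]
force: [0.9, 0.3, -0.2]
gripper_width: 0.0149
gripper_force: 0.0
```

```bash
python3 -c "
from h import *
go([.4193,.338,.22],99.7)"
```

```text
t 2.52 q7 -0.53 shift [ -0.06  -0.06 -17.65] yaw 0.001 tilt [-0.  0. -1.] F [ 0.9  0.3 -0.2] w 0.0149
```

Still closing.

Call:
{"op": "drive_tool", "data": {
  "targets": [
    [1,[0,0,0],0],
    [1,[0,0,0],0],
    [1,[0,0,0],0],
    [1,[0,0,0],0],
    [1,[0,0,0],0],
    [1,[0,0,0],0]
  ]
}}

```text
clock: 3.02
tcp_pos: [0.4198, 0.3387, 0.0436]
orientation: [-2.025, -2.402, -0.0]
force: [0.8, -0.2, -1.1]
gripper_width: 0.0092
gripper_force: 15.0
```

Call:
{"op": "drive_tool", "data": {
  "targets": [
    [1,[0,0,-0.3],0],
    [1,[0,0,-1],0],
    [1,[0,0,-3],0],
    [1,[0,0,-6],0],
    [1,[0,0,-9],0],
    [1,[0,0,-12],0],
    [1,[0,0,-15],0],
    [1,[0,0,-17.5],0],
    [1,[0,0,-18.5],0],
    [1,[0,0,-18.5],0]
  ]
}}

```text
clock: 3.85
tcp_pos: [0.4206, 0.3394, 0.2312]
orientation: [2.025, 2.402, 0.007]
force: [0.8, 0.3, -2.2]
gripper_width: 0.0097
gripper_force: 15.0
```

```bash
python3 -c "
from h import *
go([.409,-.175,.22],162.3);go([.409,-.175,.11],162.3)"
```

```text
t 3.85 q7 -0.57 shift [-50.5   -9.84   0.94] yaw -1.092 tilt [ 0.003  0.003 -1.   ] F [ 0.8  0.3 -2.2] w 0.0097
t 3.85 q7 -0.57 shift [-50.53  -9.88  11.94] yaw -1.092 tilt [ 0.003  0.003 -1.   ] F [ 0.8  0.3 -2.2] w 0.0097
```

Call:
{"op": "drive_tool", "data": {
  "targets": [
    [1,[-1,-0.2,0],-0.02],
    [1,[-4,-0.8,0],-0.08],
    [1,[-7.5,-1.5,0],-0.16],
    [1,[-11,-2.1,0],-0.24],
    [1,[-14.5,-2.8,0],-0.32],
    [1,[-18,-3.5,0],-0.4],
    [1,[-21.5,-4.2,0],-0.48],
    [1,[-25,-4.9,0],-0.56],
    [1,[-28.5,-5.6,0],-0.63],
    [1,[-32,-6.2,0],-0.7],
    [1,[-35.5,-6.9,0],-0.78],
    [1,[-39,-7.6,0],-0.85],
    [1,[-42.5,-8.3,0],-0.92],
    [1,[-46,-9,0],-0.99],
    [1,[-48.5,-9.5,0],-1.05],
    [1,[-50,-9.8,0],-1.09],
    [1,[-50.5,-9.9,2],-1.09],
    [1,[-50.5,-9.9,5],-1.09],
    [1,[-50.5,-9.9,8],-1.09],
    [1,[-50.5,-9.9,10.5],-1.09]
  ]
}}

```text
clock: 5.52
tcp_pos: [0.4059, -0.1756, 0.1205]
orientation: [-0.487, -3.101, 0.001]
force: [0.9, 1.1, -2.1]
gripper_width: 0.0092
gripper_force: 15.0
```

Call:
{"op": "drive_tool", "data": {
  "targets": [
    [1,[0,0,0.6],0],
    [1,[0,0,0.6],0],
    [1,[0,0,0.6],0]
  ]
}}

```text
clock: 5.77
tcp_pos: [0.4075, -0.176, 0.1177]
orientation: [-0.486, -3.103, 0.001]
force: [0.2, -0.2, -1.4]
gripper_width: 0.0095
gripper_force: 15.0
```

```bash
python3 - <<'E'
from h import *
go([.409,-.175,.11],162.3)
for n,(a,b,c,d) in {'top':(195,305,365,455),'side':(270,420,280,430)}.items():
    c_,p,dd=cam(n);np.savez(n+'1.npz',p=p,d=dd)
    cv2.imwrite(f'pics/{n}1.png',cv2.resize(p[a:b,c:d,::-1],None,fx=4,fy=4,interpolation=cv2.INTER_CUBIC))
E
```

```text
t 5.77 q7 1.62 shift [-0.12  0.14  0.77] yaw -0.002 tilt [-0.001 -0.001 -1.   ] F [ 0.2 -0.2 -1.4] w 0.0095
```

View pics/side1.png

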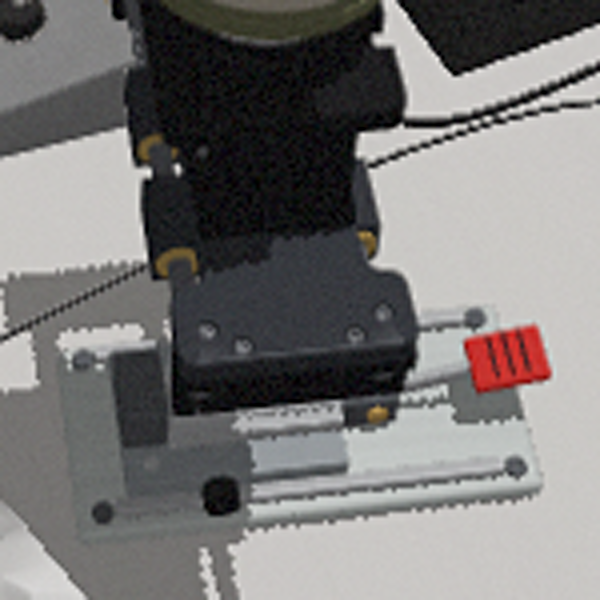

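The side view shows the block, hidden behind the finger, over the channel at about (290,400), and the carriage is clear. I'll lower it gently with force checks.

Call:
{"op": "drive_tool", "data": {
  "targets": [
    [1,[-0.1,0.14,1],0],
    [1,[-0.1,0.14,2],0],
    [1,[-0.1,0.14,3],0],
    [1,[-0.1,0.14,3.7],0],
    [1,[-0.1,0.14,3.9],0],
    [1,[-0.1,0.14,3.9],0],
    [1,[-0.1,0.14,3.9],0],
    [1,[-0.1,0.14,3.9],0]
  ]
}}

```text
clock: 6.53
tcp_pos: [0.4094, -0.1749, 0.079]
orientation: [0.486, 3.103, 0.0]
force: [-0.2, -0.1, -2.1]
gripper_width: 0.0094
gripper_force: 15.0
```

```bash
python3 - <<'E'
from h import *
go([.409,-.175,.065],162.3)
E
```

```text
t 6.53 q7 1.7 shift [ 0.03 -0.02  1.4 ] yaw -0.002 tilt [ 0.001  0.    -1.   ] F [-0.2 -0.1 -2.1] w 0.0094
```

Call:
{"op": "drive_tool", "data": {
  "targets": [
    [1,[0,0,0.1],0],
    [1,[0,0,0.2],0],
    [1,[0,0,0.3],0],
    [1,[0,0,0.4],0],
    [1,[0,0,0.5],0],
    [1,[0,0,0.6],0],
    [1,[0,0,0.6],0]
  ]
}}

```text
clock: 7.12
tcp_pos: [0.4089, -0.1747, 0.0723]
orientation: [-0.486, -3.103, 0.0]
force: [-0.6, 0.2, -2.9]
gripper_width: 0.0093
gripper_force: 15.0
```

Call:
{"op": "drive_tool", "data": {
  "targets": [
    [1,[0,0,0.1],0],
    [1,[0,0,0.15],0],
    [1,[0,0,0.2],0],
    [1,[0,0,0.25],0],
    [1,[0,0,0.3],0],
    [1,[0,0,0.3],0]
  ]
}}

```text
clock: 7.62
tcp_pos: [0.409, -0.1748, 0.0694]
orientation: [-0.486, -3.104, -0.0]
force: [-0.4, 0.7, -2.5]
gripper_width: 0.0093
gripper_force: 15.0
```

Call:
{"op": "drive_tool", "data": {
  "targets": [
    [1,[0,0,0.05],0],
    [1,[0,0,0.1],0],
    [1,[0,0,0.15],0],
    [1,[0,0,0.2],0],
    [1,[0,0,0.25],0],
    [1,[0,0,0.25],0]
  ]
}}

```text
clock: 8.12
tcp_pos: [0.409, -0.1748, 0.0669]
orientation: [-0.486, -3.104, -0.0]
force: [-0.5, 0.3, -1.7]
gripper_width: 0.0095
gripper_force: 15.0
```

Call:
{"op": "drive_tool", "data": {
  "targets": [
    [1,[0,0,0.05],0],
    [1,[0,0,0.1],0],
    [1,[0,0,0.15],0],
    [1,[0,0,0.15],0]
  ]
}}

```text
clock: 8.45
tcp_pos: [0.409, -0.1748, 0.0655]
orientation: [-0.486, -3.104, -0.0]
force: [0.4, 0.1, -1.2]
gripper_width: 0.0092
gripper_force: 15.0
```

Call:
{"op": "drive_tool", "data": {
  "targets": [
    [1,[0,0,0.05],0],
    [1,[0,0,0.1],0],
    [1,[0,0,0.1],0]
  ]
}}

```text
clock: 8.7
tcp_pos: [0.4093, -0.1748, 0.0653]
orientation: [-0.487, -3.104, -0.001]
force: [-6.0, 1.7, 16.5]
gripper_width: 0.0094
gripper_force: 15.0
```

Call:
{"op": "drive_tool", "data": {
  "targets": [
    [1,[0,0,-0.07],0],
    [1,[0,0,-0.07],0],
    [1,[0,0,-0.07],0]
  ]
}}

```text
clock: 8.95
tcp_pos: [0.4092, -0.1748, 0.0654]
orientation: [0.486, 3.103, 0.0]
force: [-2.3, -0.4, 5.4]
gripper_width: 0.0097
gripper_force: 15.0
```

Call:
{"op": "drive_tool", "data": {
  "targets": [
    [1,[0,0,-0.04],0],
    [1,[0.1,0,-0.04],0],
    [1,[0.2,0,-0.04],0],
    [1,[0.3,0,-0.04],0],
    [1,[0.4,0,-0.04],0],
    [1,[0.5,0,-0.04],0],
    [1,[0.5,0,-0.04],0]
  ]
}}

```text
clock: 9.53
tcp_pos: [0.4039, -0.1731, 0.0655]
orientation: [-0.486, -3.103, -0.0]
force: [0.4, -0.2, -1.5]
gripper_width: 0.0093
gripper_force: 15.0
```

Call:
{"op": "drive_tool", "data": {
  "targets": [
    [1,[0.05,0,0],0],
    [1,[0.1,0,0],0],
    [1,[0.15,0,0],0],
    [1,[0.2,0,0],0],
    [1,[0.25,0,0],0],
    [1,[0.25,0,0],0]
  ]
}}

```text
clock: 10.03
tcp_pos: [0.4018, -0.1724, 0.0656]
orientation: [-0.486, -3.104, -0.0]
force: [0.7, -1.1, -2.5]
gripper_width: 0.0096
gripper_force: 15.0
```

Call:
{"op": "drive_tool", "data": {
  "targets": [
    [1,[0.0,0,0],0],
    [1,[0.05,0,0],0],
    [1,[0.05,0,0],0],
    [1,[0.1,0,0],0],
    [1,[0.1,0,0],0]
  ],
  "grip_force": 7
}}

```text
clock: 10.45
tcp_pos: [0.4008, -0.1722, 0.0656]
orientation: [-0.486, -3.104, -0.0]
force: [-0.1, -0.1, -1.6]
gripper_width: 0.0094
gripper_force: 7.0
```

Call:
{"op": "drive_tool", "data": {
  "targets": [
    [1,[0.05,0,0],0],
    [1,[0.05,0,0],0],
    [1,[0.1,0,0],0],
    [1,[0.1,0,0],0]
  ]
}}

```text
clock: 10.78
tcp_pos: [0.3999, -0.1718, 0.0656]
orientation: [-0.486, -3.104, -0.0]
force: [0.1, 0.2, -2.6]
gripper_width: 0.009
gripper_force: 7.0
```

Call:
{"op": "drive_tool", "data": {
  "targets": [
    [1,[0.05,0,0],0],
    [1,[0.05,0,0],0],
    [1,[0.1,0,0],0],
    [1,[0.1,0,0],0]
  ]
}}

```text
clock: 11.12
tcp_pos: [0.3996, -0.1717, 0.0658]
orientation: [0.486, 3.102, -0.0]
force: [3.2, -1.3, -4.5]
gripper_width: 0.0098
gripper_force: 7.0
```

Call:
{"op": "drive_tool", "data": {
  "targets": [
    [1,[0.05,0,0],0],
    [1,[0.05,0,0],0],
    [1,[0.1,0,0],0],
    [1,[0.1,0,0],0]
  ]
}}

```text
clock: 11.45
tcp_pos: [0.3992, -0.1716, 0.0661]
orientation: [0.486, 3.101, -0.001]
force: [6.4, -2.2, -3.5]
gripper_width: 0.0098
gripper_force: 7.0
```

Call:
{"op": "drive_tool", "data": {
  "targets": [
    [1,[0,0,0.03],0],
    [1,[0,0,0.05],0],
    [1,[0,0,0.05],0]
  ]
}}

```text
clock: 11.7
tcp_pos: [0.3993, -0.1716, 0.0658]
orientation: [0.486, 3.101, -0.0]
force: [5.9, -1.9, 0.2]
gripper_width: 0.0096
gripper_force: 7.0
```

Now the block is seated against the stop at 6 N and resting on the floor. I'll release it and rise.

Call:
{"op": "drive_tool", "data": {
  "targets": [
    [0.85,[0,0,0],0],
    [0.8,[0,0,0],0],
    [0.75,[0,0,0],0],
    [0.7,[0,0,0],0],
    [0.6,[0,0,0],0],
    [0.6,[0,0,0],0],
    [0.6,[0,0,0],0],
    [0.6,[0,0,0],0],
    [0.6,[0,0,0],0],
    [0.6,[0,0,-0.5],0],
    [0.6,[0,0,-2],0],
    [0.6,[0,0,-4],0],
    [0.6,[0,0,-6],0],
    [0.6,[0,0,-8],0],
    [0.6,[-3,0,-9],0],
    [0.8,[-6,0,-9],0],
    [1,[-9,0,-9],0],
    [1,[-11.6,0,-9],0],
    [1,[-11.6,0,-9],0],
    [1,[-11.6,0,-9],0]
  ]
}}

```text
clock: 13.37
tcp_pos: [0.5087, -0.2073, 0.1548]
orientation: [-0.487, -3.102, 0.004]
force: [-0.8, 0.4, 0.3]
gripper_width: 0.0092
gripper_force: 0.0
```

```bash
python3 - <<'E'
from h import *
C=np.array([.4328,-.1826]);a=np.radians(162.3);ax=np.array([np.cos(a),np.sin(a)]);ay=np.array([-ax[1],ax[0]])
P=C-.0815*ax;go([*P,.067],162.3)
for n,(u0,u1,v0,v1) in {'top':(372,445,203,303),'side':(288,430,320,412)}.items():
    c,p,d=cam(n);W=cloud(c,d);w=W[v0:v1,u0:u1].reshape(-1,3);pp=p[v0:v1,u0:u1].reshape(-1,3).astype(int)
    q=np.c_[(w[:,:2]-C)@ax,(w[:,:2]-C)@ay,w[:,2]]*1000
    t=q[(q[:,2]>53)&(q[:,2]<66)&(q[:,0]>5)&(q[:,0]<60)&(abs(q[:,1])<15)]
    print(n,'block top',len(t),t[:,2].mean() if len(t) else 0,t[:,:2].mean(0),cv2.minAreaRect(t[:,:2].astype(np.float32)))
    s=q[(abs(q[:,2]-46)<5)&(q[:,0]>45)&(q[:,0]<75)&(abs(q[:,1])<12)]; print('stop x',np.percentile(s[:,0],[2,98]))
    r=q[(pp[:,0]>150)&(pp[:,1]<80)];print('red',len(r),r.mean(0) if len(r) else 0)
    if n=='side': cv2.imwrite('pics/side2.png',cv2.resize(p[280:420,280:440,::-1],None,fx=4,fy=4,interpolation=cv2.INTER_CUBIC))
E
```

```text
t 13.37 q7 1.81 shift [-0.17  0.07  8.78] yaw -0.002 tilt [-0.002 -0.002 -1.   ] F [-0.8  0.4  0.3] w 0.0092
top block top 81 62.21386152188771 [35.12155347 -2.64791628] ((35.43004608154297, -1.978952407836914), (34.51105880737305, 9.884126663208008), 0.32262519001960754)
stop x [50.87791912 70.31639856]
red 2 [-86.77430938  -9.47991601  37.95062954]
side block top 206 60.48518760027285 [34.57513317  1.14391491] ((34.30076599121094, 0.3320598602294922), (35.00498580932617, 11.841404914855957), 0.46883079409599304)
stop x [47.32452749 69.24319999]
red 136 [-85.21247222   3.27564118  37.59314646]
```

View pics/side2.png

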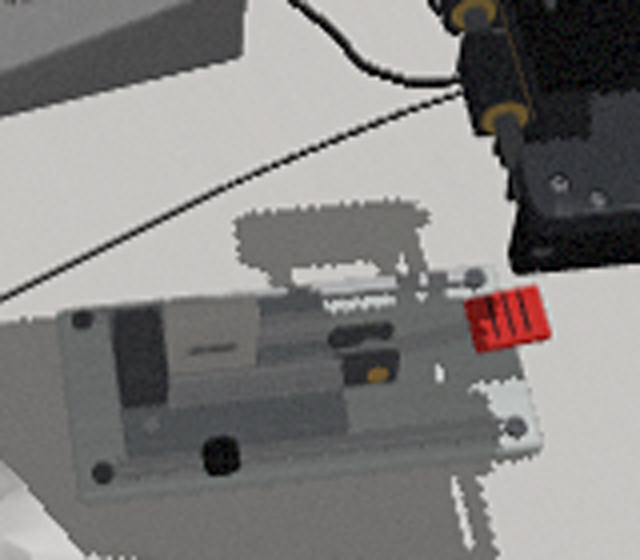

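The block stands flush against the stop, at about (210,335) in the crop, and the pad at (508,320) is free. Next I'll press the pad.

Call:
{"op": "drive_tool", "data": {
  "targets": [
    [1,[-0.1,0.05,1],0],
    [1,[-0.15,0.05,3],0],
    [1,[-0.15,0.05,5],0],
    [1,[-0.15,0.05,7],0],
    [1,[-0.15,0.05,8],0],
    [1,[-0.15,0.05,8.4],0],
    [1,[-0.15,0.05,8.4],0],
    [1,[-0.15,0.05,8.4],0]
  ]
}}

```text
clock: 14.13
tcp_pos: [0.5103, -0.2069, 0.0719]
orientation: [0.486, 3.103, 0.0]
force: [-0.5, -1.4, 0.1]
gripper_width: 0.0005
gripper_force: 0.0
```

Call:
{"op": "drive_tool", "data": {
  "targets": [
    [1,[0,0,0.1],0],
    [1,[0,0,0.2],0],
    [1,[0,0,0.3],0],
    [1,[0,0,0.4],0],
    [1,[0,0,0.5],0],
    [1,[0,0,0.6],0],
    [1,[0,0,0.7],0],
    [1,[0,0,0.8],0]
  ]
}}

```text
clock: 14.8
tcp_pos: [0.5102, -0.2068, 0.0632]
orientation: [0.486, 3.103, 0.0]
force: [-1.5, 0.3, 6.8]
gripper_width: 0.0005
gripper_force: 3.5
```

Call:
{"op": "drive_tool", "data": {
  "targets": [
    [1,[0,0,0.1],0],
    [1,[0,0,0.2],0],
    [1,[0,0,0.3],0],
    [1,[0,0,0.4],0],
    [1,[0,0,0.5],0],
    [1,[0,0,0.6],0],
    [1,[0,0,0.7],0],
    [1,[0,0,0.8],0],
    [1,[0,0,0.9],0],
    [1,[0,0,1.0],0],
    [1,[0,0,1.0],0]
  ]
}}

```text
clock: 15.72
tcp_pos: [0.5102, -0.2067, 0.0531]
orientation: [0.486, 3.104, -0.0]
force: [2.5, -0.7, 3.1]
gripper_width: 0.0003
gripper_force: 1.6
```

Call:
{"op": "drive_tool", "data": {
  "targets": [
    [1,[0,0,0.05],0],
    [1,[0,0,0.1],0],
    [1,[0,0,0.15],0],
    [1,[0,0,0.2],0],
    [1,[0,0,0.25],0],
    [1,[0,0,0.3],0],
    [1,[0,0,0.3],0],
    [1,[0,0,0.3],0]
  ]
}}

```text
clock: 16.38
tcp_pos: [0.5098, -0.2066, 0.0499]
orientation: [-0.486, -3.103, -0.0]
force: [0.5, -0.3, 0.2]
gripper_width: 0.0005
gripper_force: 0.0
```

The contact force vanished, so the catch has snapped over. I'll back off and verify.

Call:
{"op": "drive_tool", "data": {
  "targets": [
    [1,[0,0,-0.5],0],
    [1,[0,0,-2],0],
    [1,[0,0,-5],0],
    [1,[0,0,-9],0],
    [1,[0,0,-13],0],
    [1,[-3,0,-16],0],
    [1,[-7,0,-18],0],
    [1,[-7,0,-18],0],
    [1,[-7,0,-18],0],
    [1,[-7,0,-18],0],
    [1,[-7,0,-18],0]
  ]
}}

```text
clock: 17.3
tcp_pos: [0.5754, -0.2282, 0.2293]
orientation: [-0.488, -3.102, -0.001]
force: [-0.1, 0.3, -0.6]
gripper_width: 0.0007
gripper_force: 0.0
```

```bash
python3 - <<'E'
from h import *
C=np.array([.4328,-.1826]);a=np.radians(162.3);ax=np.array([np.cos(a),np.sin(a)]);ay=np.array([-ax[1],ax[0]])
for n,(u0,u1,v0,v1) in {'top':(372,445,203,303),'side':(288,430,320,412)}.items():
    c,p,d=cam(n);W=cloud(c,d);w=W[v0:v1,u0:u1].reshape(-1,3);pp=p[v0:v1,u0:u1].reshape(-1,3).astype(int)
    q=np.c_[(w[:,:2]-C)@ax,(w[:,:2]-C)@ay,w[:,2]]*1000
    t=q[(q[:,2]>53)&(q[:,2]<66)&(q[:,0]>5)&(q[:,0]<60)&(abs(q[:,1])<15)]
    print(n,'block top',len(t),t[:,2].mean() if len(t) else 0,t[:,:2].mean(0))
    if len(t)>9: print('slope',np.polyfit(t[:,0],t[:,2],1))
    r=q[(pp[:,0]>120)&(pp[:,1]<70)];print('red',len(r),r.mean(0) if len(r) else 0)
    if n=='side': cv2.imwrite('pics/side3.png',cv2.resize(p[280:420,280:440,::-1],None,fx=4,fy=4,interpolation=cv2.INTER_CUBIC))
E
```

```text
top block top 79 62.03835651771229 [35.39961337 -2.54061909]
slope [-6.92393147e-03  6.22834610e+01]
red 16 [-79.51370889  -0.29360044  20.50917738]
side block top 204 60.46194914085747 [34.36479419  1.12959383]
slope [-2.06054613e-03  6.05327594e+01]
red 18 [-84.41143996   4.40566836  19.57442375]
```

View pics/side3.png

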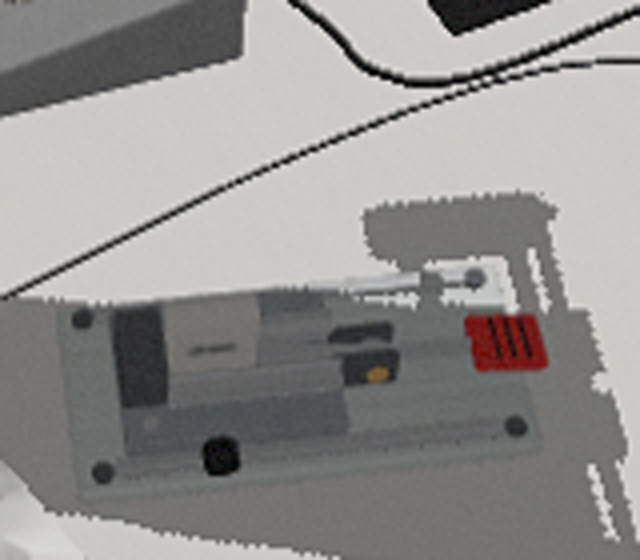

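The pad, at (505,342) in the crop, is down about 17 mm at z≈0.020. The block at (210,330) is level and against the stop, so the catch is locked.

```bash
python3 -c "
from plant import ticket
print(ticket.sign_off())"
```

```text
the job is handed in; nothing more can be done
None
```

The tall block is home against the stop, level and released; the catch has snapped over with its pad down about 17 mm, the low block was not touched, and the job was handed in at about 17.4 s.

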